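# Press a machine cover home in the free clip slot of a leaning rack

## Task

Take the loose grey machine cover out of its grooved white bench block and park it in the free slot of the leaning aluminium rack: feed it in along the slot, which leans back at the same angle as the two covers already parked there, and press it down with the fingers until it stands on the slot floor and the spring clip has snapped into its edge notch. Do not drop it, leave the two parked covers where they are, do not disturb the yellow bin or the pen cup, and let go of the cover at the end.

Things in the scene. Friction and masses are not known exactly. Their poses are not given: they have to be found in the camera images.
- cover_center (a point): centre of the loose cover: grey flat plate, 120 mm wide, 130 mm high, 8 mm thick, about 0.32 kg, dark cooling slots in its face, a notch in each side edge (7 mm deep, 36 to 72 mm above the bottom edge; same both sides, either face may go first). Axes: x along its width, y face normal, z up; top edge 65 mm above the centre. Grip the middle of the top edge firmly: held tilted, it turns in weak fingers
- block: white bench block 150 x 56 x 40 mm, origin under its middle, x along its groove (28 mm deep, 11 mm wide) in which the loose cover stands upright at the start, bottom edge 12 mm and top edge 142 mm above the bench. Lift the cover straight up 30 mm or more to clear it. Fixed
- rack: aluminium rack, base 200 x 236 mm, fixed; origin on the bench under the middle slot, x to its back, away from the robot, y to its left. Three slots 80 mm apart along y. Each has a white front and back guide channel, 12 mm wide and about 10 mm deep, 123 mm between their bottoms, flared at the top; measured along the slot both end about 113 mm above its floor
- slot_left (a point): middle of the floor of the rack's left (+y) slot, 62 mm above the bench. Axes: z up the slot, leaning 30 deg from vertical, top towards the robot's side; x along the width of a cover in it, front guide to back guide; y level, square to the cover's faces. Free if no parked cover's centre is 65 mm up its z.
- slot_mid (a point): middle of the floor of the rack's middle slot, 62 mm above the bench. Axes: z up the slot, leaning 30 deg from vertical, top towards the robot's side; x along the width of a cover in it, front guide to back guide; y level, square to the cover's faces. A cover that is home has its centre 65 mm and top edge 130 mm up z.
- slot_right (a point): middle of the floor of the rack's right (-y) slot, 62 mm above the bench. Axes: z up the slot, leaning 30 deg from vertical, top towards the robot's side; x along the width of a cover in it, front guide to back guide; y level, square to the cover's faces. Free if no parked cover's centre is 65 mm up its z.
- clip_left (a joint): spring clip of the left slot. Angle in rad: 0 sprung fully in, about 0.1 while a cover's edge slides past. A bent steel strip 10 mm wide, fixed at its upper end in the back guide, sloping in to a nose 42 mm above the slot floor that stands 7 mm in from the guide. It starts to rub with the cover about 57 mm from home and springs into the cover's notch in the last 6 mm.
- clip_mid (a joint): spring clip of the middle slot. Angle in rad: 0 sprung fully in, about 0.1 while a cover's edge slides past. Pushing a cover past a clip takes about 7 to 15 N along the slot, more than its weight, until the clip draws it down the last 5 mm. Keep hold of the cover until then: let go higher up, it tips and jams.
- clip_right (a joint): spring clip of the right slot. Angle in rad: 0 sprung fully in, about 0.1 while a cover's edge slides past. Same as the others.
- stored_a_center (a point): centre of one of the two covers already parked in the rack, same pattern (120 mm wide, 130 mm high, 8 mm thick); this point's own axes are those of the rack, not leaning
- stored_b_center (a point): centre of the other parked cover (120 mm wide, 130 mm high, 8 mm thick), in another slot; axes those of the rack, not leaning
- bin_center (a point): centre of a yellow open parts bin, 112 x 150 x 70 mm, standing on the bench with steel sleeves in it
- cup_center (a point): centre of a black pen cup, 76 mm across and 90 mm high (its pens reach 150 mm)
There are look-alikes about, which are no part of the job. What is shaped like the part that bears cover_center but purple is not meant.

How it is judged:
By the outcome, as a careful person would: the job done as asked, in the order asked, and still so for the second after the job is handed in, with the robot touching nothing.
It also fails if it takes over 45 s, if anything falls off the work surface, if the arm or the gripper's body presses on something with over 40 N, if the wrist force passes 120 N, or if a joint passes its speed limit or range.

## Robot

A 6-joint arm with a two-finger parallel gripper is mounted at the origin on the work surface. World frame = base frame: x ahead of the robot, y to its left, z up, the work surface at z = 0. Lengths are in m, angles in degrees, forces in N, time in s.
With the tool pointing down it reaches from about 0.4 to 0.825 m from the base axis. Payload 7 kg.
Tool frame: the origin (TCP) lies between the finger pads; the fingertips stand 25 mm ahead of it and the grasp point (between the pads) lies 6 mm ahead of it (robot.tcp_to_tips is the distance from the TCP to the fingertips, in m); z points along the fingers, y is the line along which they close (so a half turn about z gives the same grasp; the last joint's range is limited). The gripper opens to 88 mm and grips with 3 to 60 N. Pads are 19 mm wide; open, the fingers measure 130 mm over their backs; the gripper's body (78 mm by 193 mm) begins 47 mm behind the grasp point.
Start: joints at [-59.181, 20.546, 0.682, 0, -70.136, -16.507], TCP at [0.167, -0.654, 0.252] pointing down, gripper open.
Joint ranges: [-176.03, 176.03], [-82.01, 121.73], [-58.28, 71.71], [-173.87, 95.51], [-174.79, -0.11], [-173.66, 173.66]. Speed limits (degrees/s): [136.94, 136.94, 172.46, 180, 180, 180].

## Interface

Orientations are given as a 3x3 rotation matrix whose columns are the frame's x, y, z axes.
In Python, from plant import robot gives the robot as it stands.
- The arm moves only by the tool apply_moves, never from a script. Its argument "commands" is a list that holds one entry, the list of rows, each a list of 5 numbers: the finger opening in mm, from 0 to 87.6, then the shift along the tool's x, y, z in mm, then the turn about the tool's z in degrees. A call has 1 to 12 rows; each row is the pose to reach, as a shift and turn from the pose commanded when the call began, along the tool's axes at that moment; what a row does not reach only later rows make up. A row lasts 1/10 s, in which the tool goes at most 50 mm and 8.59 degrees, less where a joint would pass 70% of its speed; a pose out of reach is approached as far as the arm can. A call with a gripper value outside its range is refused whole. The fingers move at their own pace and stop on an object; "newtons" is the grip in N (left out, the last holds). Time passes only in rows, so rows that repeat a pose let the fingers close. It gives the time, the measured TCP pose, the force, the opening and the grip force at its end, in the units of the state.
- robot.state(): the state, without advancing time (a new reading comes with each control period).
- robot.camera(name): name is "scene" or "side" or "wrist"; returns a dict with "image" (384x512x3 uint8, red, green, blue), "fx", "fy", "cx", "cy" (pixels), "dist_coeffs" ([k1, k2, p1, p2, k3] as OpenCV has them; the pictures are not rectified), "R" (3x3) and "t" (3): a world point X has camera coordinates R X + t. Camera axes: x right, y down, z forward; pixel columns grow to the right and rows downward; lengths in m; the calibration is good to about 2 mm. A picture is of the moment at which its call begins. There is no depth.
- robot.sign_off(): hands the job in; it is judged then, once.
The state is a dict: "clock": time; "q": joint angles; "joint_velocities": joint speeds; "joint_efforts": joint torques, N m; "tcp_pos": TCP position; "orientation": TCP orientation; "wrist_force": force on the tool from outside, world axes, zero at the start; "moment": the same for the moment, N m; "opening": finger opening in m; "grip_force": force on a finger pad.
Only numpy, scipy, OpenCV 4.12 (cv2) and the standard library are available. Lean on these libraries where they do the work, as an engineer would, in place of code of your own. Each camera call takes 0.05 s, during which the arm holds its last target. There are 200 camera calls.

## Working session

There is one attempt and no reset: what is moved stays moved. The work goes in short steps, Python scripts to look and compute and a tool call to move; the robot and the scene stay as the last step left them, time stands still between calls to the robot, and variables do not carry over. Pictures are saved under pics/ and viewed, at most 10 in all, crops included, and the job is handed in when it is done.

Besides the shell and the picture viewer there is one more tool, called after "Emit:" in YAML: its name, and indented under it one key for each argument. apply_moves: Moves the arm, as the interface text tells. Its arguments: {"type":"object","properties":{"commands":{"type":"array","items":{"type":"array","items":{"type":"array","items":{"type":"number"}}}},"newtons":{"type":"number"}},"required":["commands"]}

```bash
mkdir -p pics; ls
python3 - <<'E'
from plant import robot
import cv2,json,numpy as np
for n in ["scene","side","wrist"]:
    c=robot.camera(n); cv2.imwrite(f"pics/{n}0.png",c["image"][:,:,::-1]); 
    print(n,c["fx"],c["cx"],c["cy"],c["dist_coeffs"],np.round(c["R"],3).tolist(),np.round(c["t"],3))
    np.savez(f"{n}0.npz",**c)
a=cv2.imread("pics/scene0.png");b=cv2.imread("pics/side0.png")
print(robot.state())
E
```

```text
pics
scene 392.46369284981296 259.72598302777374 197.0489402350166 [-0.04535834  0.          0.          0.          0.        ] [[-0.634, 0.773, 0.01], [0.638, 0.531, -0.558], [-0.437, -0.347, -0.83]] [ 0.306 -0.361  1.369]
side 427.8082373309181 257.5371674620295 184.3048809002974 [0.04664778 0.         0.         0.         0.        ] [[-0.944, -0.33, -0.013], [-0.234, 0.696, -0.679], [0.233, -0.638, -0.734]] [0.572 0.137 1.168]
wrist 289.37351010898567 260.8214276499143 191.66591042606484 [-0.06434301  0.          0.          0.          0.        ] [[-0.247, 0.969, 0.001], [0.927, 0.236, 0.291], [0.282, 0.073, -0.957]] [ 0.675 -0.036  0.391]
{'clock': 0.15, 'q': array([-5.91805961e+01,  2.05824406e+01,  6.45475409e-01, -1.46438253e-02,
       -7.01350713e+01, -1.65053333e+01]), 'joint_velocities': array([-0.00489563, -0.17839387,  0.08414378, -0.02710074,  0.06536677,
       -0.05675007]), 'joint_efforts': array([-1.92778425e-04, -5.83275640e+01,  2.93292350e+01,  7.00114265e+00,
        8.81729327e-03, -1.11140987e-04]), 'tcp_pos': array([ 0.16676094, -0.65372851,  0.2508303 ]), 'orientation': array([[-9.68976523e-01, -2.47152395e-01, -4.37707691e-04],
       [-2.47152750e-01,  9.68975785e-01,  1.20287270e-03],
       [ 1.26835283e-04,  1.27373607e-03, -9.99999181e-01]]), 'wrist_force': array([ 0.44052155,  0.07616665, -0.1990222 ]), 'moment': array([ 0.04461566, -0.02761491, -0.00522853]), 'grip_force': 0.0, 'opening': 0.08766114708747483}
```

View pics/scene0.png

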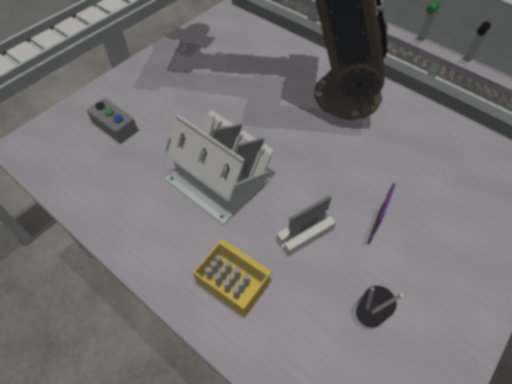

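View pics/side0.png

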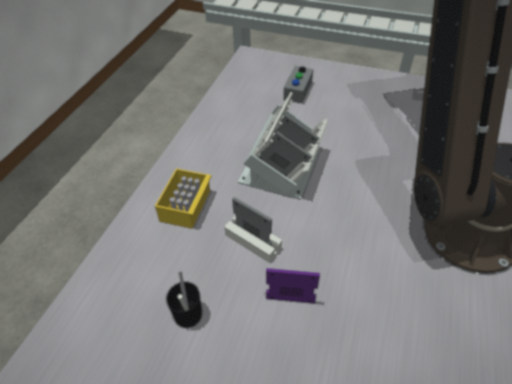

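```bash
cat > h.py <<'E'
import numpy as np,cv2
def load(n): return dict(np.load(n+".npz"))
def ray(c,p):
    K=np.array([[c["fx"],0,c["cx"]],[0,c["fy"],c["cy"]],[0,0,1]])
    u=cv2.undistortPoints(np.array(p,float).reshape(-1,1,2),K,c["dist_coeffs"]).reshape(-1,2)
    d=np.c_[u,np.ones(len(u))]@c["R"]; return -c["R"].T@c["t"],d/np.linalg.norm(d,axis=1)[:,None]
def plane(c,p,z):
    o,d=ray(c,p); return o+d*((z-o[2])/d[:,2])[:,None]
def tri(c1,p1,c2,p2):
    o1,d1=ray(c1,p1);o2,d2=ray(c2,p2);out=[]
    for a,b in zip(d1,d2):
        s=np.linalg.lstsq(np.c_[a,-b],o2-o1,rcond=None)[0]
        A,B=o1+a*s[0],o2+b*s[1];out.append(np.r_[(A+B)/2,np.linalg.norm(A-B)])
    return np.array(out)
def proj(c,X):
    K=np.array([[c["fx"],0,c["cx"]],[0,c["fy"],c["cy"]],[0,0,1]])
    return cv2.projectPoints(np.atleast_2d(np.array(X,float)),cv2.Rodrigues(c["R"])[0],c["t"],K,c["dist_coeffs"])[0].reshape(-1,2)
E
python3 - <<'E'
from h import *
np.set_printoptions(precision=3,suppress=True)
s=load("scene0");d=load("side0")
print("block,cover top ends,rack",plane(s,[[307,234]],.04),plane(s,[[291,214],[329,199]],.142),plane(s,[[205,160]],.18))
print(plane(d,[[253,238]],.04),plane(d,[[234,201],[272,217]],.142),"purple",plane(s,[[382,212]],.05))
print("bin,cup",plane(s,[[232,276],[377,306]],.05))
w=load("wrist0");print("wrist cam pos",-w["R"].T@w["t"])
a=cv2.imread("pics/scene0.png")[100:260,150:350];b=cv2.imread("pics/side0.png")[85:265,215:345]
a=cv2.resize(a,(450,360),interpolation=cv2.INTER_CUBIC);b=cv2.resize(b,(325,450),interpolation=cv2.INTER_CUBIC)
m=np.zeros((450,780,3),np.uint8);m[:360,:450]=a;m[:,455:]=b;cv2.imwrite("pics/m0.png",m)
E
```

```text
block,cover top ends,rack [[0.564 0.225 0.04 ]] [[0.597 0.188 0.142]
 [0.504 0.233 0.142]] [[ 0.628 -0.057  0.18 ]]
[[0.539 0.226 0.04 ]] [[0.595 0.202 0.142]
 [0.489 0.22  0.142]] purple [[0.387 0.343 0.05 ]]
bin,cup [[0.776 0.155 0.05 ]
 [0.619 0.461 0.05 ]]
wrist cam pos [ 0.09  -0.674  0.384]
```

View pics/m0.png

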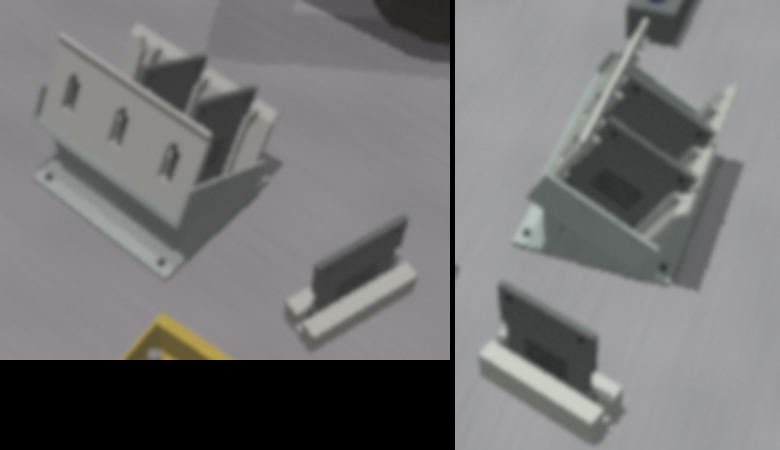

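The first picture shows the rack's back plate at (205,160), with two dark covers parked in it. It also shows the grey loose cover in its white block at (308,220), a purple look-alike at (382,212), the bin at (232,276) and the cup at (377,306). Things that could be mistaken for the loose cover:
- **Purple plate** at scene (382,212): wrong colour.
- **Two parked covers** at scene (228,135) and (250,150): already in the rack.

I choose the grey plate in the white block at scene (308,215), side (252,218). The close crop confirms it: it's grey, slotted and standing in the groove. The left (+y) slot, nearest the block, looks free. Next I move the wrist camera above both.

Emit:
apply_moves:
  commands:
    - [[87,-380,145,-180,0],[87,-380,145,-180,0],[87,-380,145,-180,0],[87,-380,145,-180,0],[87,-380,145,-180,0],[87,-380,145,-180,0],[87,-380,145,-180,0],[87,-380,145,-180,0],[87,-380,145,-180,0],[87,-380,145,-180,0]]

```text
clock: 1.15
tcp_pos: [0.5032, -0.4171, 0.4332]
orientation: [[-0.968, -0.251, 0.003], [-0.251, 0.968, -0.001], [-0.002, -0.002, -1.0]]
wrist_force: [1.0, -0.5, 0.1]
opening: 0.087
grip_force: 0.0
```

Emit:
apply_moves:
  commands:
    - [[87,-116,455,-20,0],[87,-116,455,-20,0],[87,-116,455,-20,0],[87,-116,455,-20,0],[87,-116,455,-20,0],[87,-116,455,-20,0],[87,-116,455,-20,0],[87,-116,455,-20,0],[87,-116,455,-20,0],[87,-116,455,-20,0],[87,-116,455,-20,0]]

```text
clock: 2.25
tcp_pos: [0.4988, 0.0523, 0.4511]
orientation: [[-0.968, -0.25, -0.001], [-0.25, 0.968, 0.0], [0.001, 0.0, -1.0]]
wrist_force: [-0.3, -0.7, 0.2]
opening: 0.0869
grip_force: 0.0
```

Run:
```python
from plant import robot
from h import *
np.set_printoptions(precision=3,suppress=True)
c=robot.camera("wrist");np.savez("w1.npz",**c);cv2.imwrite("pics/w1.png",cv2.resize(c["image"][:,:,::-1],(800,600),interpolation=cv2.INTER_CUBIC))
print(-c["R"].T@c["t"],c["R"],robot.state()["tcp_pos"],robot.state()["q"],robot.state()["clock"])
```

```text
[0.422 0.032 0.584] [[-0.251  0.968  0.   ]
 [ 0.926  0.24   0.291]
 [ 0.282  0.073 -0.957]] [0.499 0.051 0.451] [  28.314    0.001    0.476   -0.008  -90.513 -103.857] 2.3
```

View pics/w1.png

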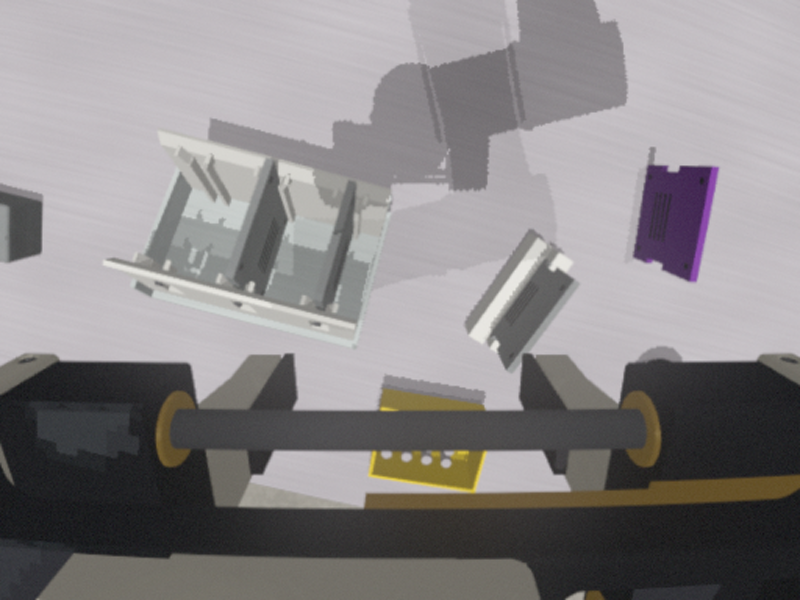

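The wrist view shows cover edges in two slots, at (262,225) in the middle and (340,245) on the image right, which is +y. The slot at the image left, (195,215), is the right (-y) slot, and that is the free one. My first impression was wrong. The loose cover is in its block at (520,305) and the purple plate is at (675,220). Next, closer views of each.

Run:
```python
from h import *
np.set_printoptions(precision=3,suppress=True)
w=load("w1");f=1.5625
print("rack",plane(w,np.array([[255,230],[185,225],[345,250]])/f,.17))
print("front tops",plane(w,np.array([[160,135],[390,195]])/f,.14),"cover",plane(w,np.array([[512,360],[576,283]])/f,.142))
```

```text
rack [[ 0.515 -0.089  0.17 ]
 [ 0.526 -0.154  0.17 ]
 [ 0.512 -0.005  0.17 ]]
front tops [[ 0.454 -0.203  0.14 ]
 [ 0.456  0.023  0.14 ]] cover [[0.59  0.191 0.142]
 [0.493 0.228 0.142]]
```

Emit:
apply_moves:
  commands:
    - [[87,-70,156,150,40],[87,-70,156,150,40],[87,-70,156,150,40],[87,-70,156,150,40],[87,-70,156,150,40],[87,-70,156,150,40],[87,-70,156,150,40]]

```text
clock: 3.0
tcp_pos: [0.5286, 0.2174, 0.3011]
orientation: [[-0.902, 0.432, -0.001], [0.432, 0.902, -0.001], [0.0, -0.002, -1.0]]
wrist_force: [0.6, -0.2, 0.6]
opening: 0.0873
grip_force: 0.0
```

Run:
```python
from plant import robot
from h import *
c=robot.camera("wrist");np.savez("w2.npz",**c);cv2.imwrite("pics/w2.png",cv2.resize(c["image"][:,:,::-1],(800,600),interpolation=cv2.INTER_CUBIC))
s=robot.state();np.savez("s2.npz",p=s["tcp_pos"],R=s["orientation"]);print(s["clock"],s["tcp_pos"],s["orientation"])
```

```text
3.05 [0.52884474 0.21727945 0.30210712] [[-9.01483186e-01  4.32813886e-01  4.53036321e-04]
 [ 4.32813808e-01  9.01483299e-01 -2.64669814e-04]
 [-5.22957448e-04 -4.25150121e-05 -9.99999862e-01]]
```

View pics/w2.png

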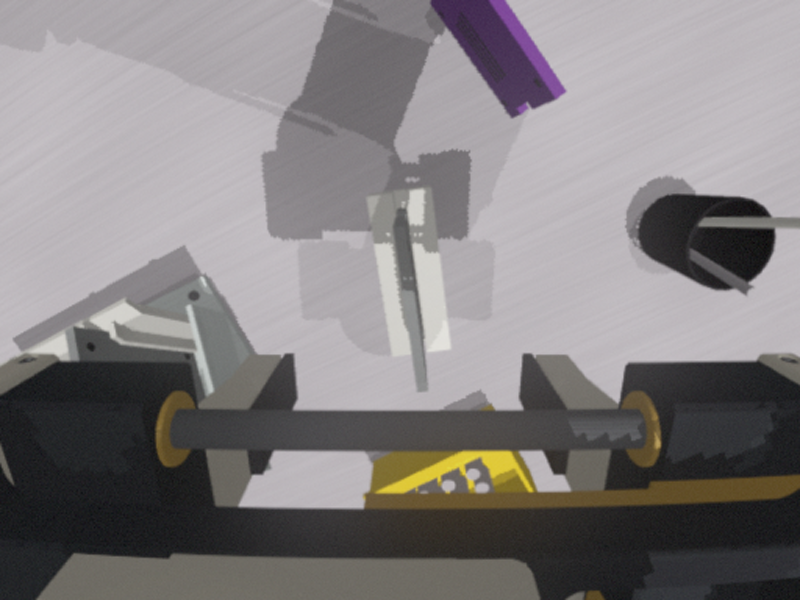

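The cover's top edge runs from (401,208) to (422,391), standing in the white block whose top corners are (368,196), (430,188), (450,349) and (392,356). The bin is below the fingers at (450,470) and the cup is at (700,240).

Run:
```python
from h import *
np.set_printoptions(precision=4,suppress=True)
w=load("w2");f=1.5625;s=np.load("s2.npz")
B=plane(w,np.array([[368,196],[430,188],[450,349],[392,356]])/f,.04);print("block",B.mean(0),[np.linalg.norm(B[i]-B[(i+1)%4]) for i in range(4)],np.degrees(np.arctan2(*(B[3]-B[0]+B[2]-B[1])[[1,0]])))
g=cv2.cvtColor(w["image"],cv2.COLOR_RGB2GRAY)
# top face profile rows
for y in range(136,250,8): print(y,g[y,248:284])
T=plane(w,np.array([[401,208],[422,391]])/f,.142);print(T,T.mean(0),np.linalg.norm(T[1]-T[0]),np.degrees(np.arctan2(*(T[1]-T[0])[[1,0]])))
```

```text
block [0.5471 0.2104 0.04  ] [np.float64(0.05334915677879429), np.float64(0.14950448105372136), np.float64(0.055301699074267824), np.float64(0.1497956185602905)] -17.91901428461404
136 [142 141 139 139 135 119 100  98  95  96  99 102 133 190 208 210 210 209
 209 209 210 210 204 172 146 141 143 141 142 140 125 117 118 117 117 116]
144 [141 141 140 118 100  93  89  92  92  90  93  90  93 110 151 154 147 164
 168 156 165 168 154 143 141 143 142 141 141 140 136 124 116 116 115 117]
152 [142 142 140 139 116 100  97  97  95  99 100  98  92  92 109 131 141 142
 142 142 144 141 139 141 141 142 142 141 140 141 140 138 131 129 150 138]
160 [209 209 206 178 148 123 106  99  98  99 100 101 100  90  90 113 176 204
 211 211 209 209 209 200 169 149 147 144 149 146 143 149 153 168 172 175]
168 [209 209 209 206 179 149 128 109  98  99  99  98 100 100  95  90 107 167
 201 209 210 209 210 210 210 210 210 210 209 211 210 209 209 202 184 176]
176 [210 208 209 208 200 170 144 131 110 104 106 104 102 101 104 102  96 108
 166 199 208 209 209 208 210 209 209 209 210 210 209 209 209 209 200 184]
184 [209 209 
[... 757 characters left out ...]
2 205 207 208 207 207 207 207 208 208 207 206 196 166 146 143
 142 141 141 140 125 143 179 209 219 221 220 219 215 212 209 205 203 199]
232 [186 186 187 187 187 188 186 186 184 184 184 185 185 187 186 183 160 143
 139 140 140 141 138 123 151 178 185 186 186 184 184 185 185 184 185 185]
240 [184 185 185 187 186 185 183 185 185 184 185 185 186 185 185 186 183 165
 145 139 139 140 140 139 134 168 182 182 183 183 184 184 186 186 186 188]
248 [183 184 185 186 187 185 185 184 184 184 185 184 186 187 187 187 187 185
 171 153 142 141 143 142 144 149 174 183 185 184 183 183 183 184 182 183]
[[0.4808 0.2349 0.142 ]
 [0.6044 0.1919 0.142 ]] [0.5426 0.2134 0.142 ] 0.13091305254474447 -19.199440721853676
```

Run:
```python
from h import *
np.set_printoptions(precision=4,suppress=True)
w=load("w2");s=np.load("s2.npz")
P=plane(w,np.array([[260.9,192],[262,200],[268.7,240],[270.1,248],[270.3,250]]),.142);print(P)
v=P[3]-P[0];a=np.arctan2(v[1],v[0]);print(np.degrees(a))
u=np.array([np.cos(a),np.sin(a),0]);C=P[4]-u*.06;C[2]=.142;print("centre",C)
a=np.radians(-18);u=np.array([np.cos(a),np.sin(a),0])
for C in (C,np.array([.5471,.2104,.142])): print(C,"to tcp",(C+.036*u-s["p"])@s["R"]*1000, "yaw now of -x", np.degrees(np.arctan2(*-s["R"][[1,0],0])))
```

```text
[[0.5379 0.2122 0.142 ]
 [0.5465 0.2094 0.142 ]
 [0.5921 0.1959 0.142 ]
 [0.6018 0.1931 0.142 ]
 [0.6042 0.1922 0.142 ]]
-16.67597234754401
centre [0.5467 0.2094 0.142 ]
[0.5467 0.2094 0.142 ] to tcp [-55.1362   5.4603 160.1357] yaw now of -x -25.6462681895115
[0.5471 0.2104 0.142 ] to tcp [-55.0305   6.4963 160.1356] yaw now of -x -25.6462681895115
```

Emit:
apply_moves:
  commands:
    - [[87,-142,-317,-60,-26],[87,-142,-317,-60,-26],[87,-142,-317,-60,-26],[87,-142,-317,-60,-26],[87,-142,-317,-60,-26],[87,-142,-317,-60,-26],[87,-142,-317,-60,-26],[87,-142,-317,-60,-26],[87,-142,-317,-60,-26]]

```text
clock: 3.95
tcp_pos: [0.5183, -0.1315, 0.3632]
orientation: [[-1.0, -0.002, 0.003], [-0.002, 1.0, 0.0], [-0.003, 0.0, -1.0]]
wrist_force: [0.7, -0.6, -0.0]
opening: 0.087
grip_force: 0.0
```

Run:
```python
from plant import robot
from h import *
c=robot.camera("wrist");np.savez("w3.npz",**c);cv2.imwrite("pics/w3.png",cv2.resize(c["image"][:,:,::-1],(800,600),interpolation=cv2.INTER_CUBIC))
s=robot.state();np.savez("s3.npz",p=s["tcp_pos"],R=s["orientation"]);print(s["clock"],s["tcp_pos"],s["orientation"])
```

```text
4.0 [ 0.51838676 -0.13014433  0.36261185] [[-9.99993044e-01 -3.16567697e-03  1.97235809e-03]
 [-3.16508615e-03  9.99994945e-01  3.02597792e-04]
 [-1.97330605e-03  2.96353004e-04 -9.99998009e-01]]
```

View pics/w3.png

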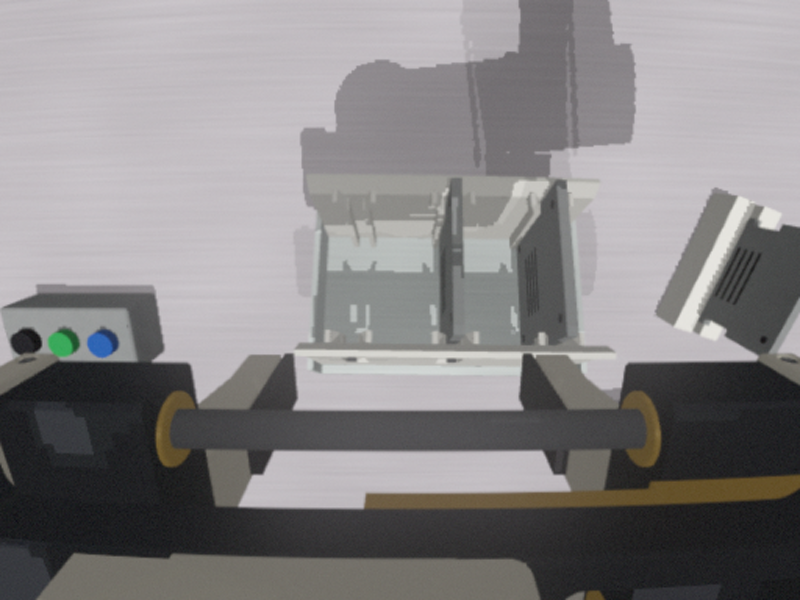

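The close view shows dark covers in the middle slot, top edge (456,182) to (453,342), and the left slot, (562,182) to (575,345). The right slot is empty, with its front guide ribs at (350–372,215), a back rib near (352,315), front plate top corners (305,178) and (598,181), and back plate top corners (297,350) and (613,353).

Run:
```python
from h import *
np.set_printoptions(precision=4,suppress=True)
a=load("w1");b=load("w3");f=1.5625
A=np.array([[160,133],[392,197],[105,262],[357,325]])/f;B=np.array([[305,177],[599,181],[297,349],[614,352]])/f
print("plates",tri(a,A,b,B))
for n,fr,bk in(("mid",[456,181],[453,343]),("left",[563,183],[577,346])):
    F=plane(b,np.array([fr])/f,.1446)[0];K=plane(b,np.array([bk])/f,.2046)[0];print(n,F,K,K-F)
im=b["image"][105:235,185:400,::-1];cv2.imwrite("pics/w3c.png",cv2.resize(im,None,fx=3.7,fy=3.7,interpolation=cv2.INTER_CUBIC))
```

```text
plates [[ 0.4526 -0.216   0.1154  0.0027]
 [ 0.4558  0.025   0.1195  0.0056]
 [ 0.5707 -0.2124  0.1942  0.0019]
 [ 0.5746  0.0229  0.1885  0.0003]]
mid [ 0.4533 -0.0955  0.1446] [ 0.5603 -0.1003  0.2046] [ 0.107  -0.0048  0.06  ]
left [ 0.454  -0.0137  0.1446] [ 0.5626 -0.0127  0.2046] [0.1086 0.001  0.06  ]
```

View pics/w3c.png

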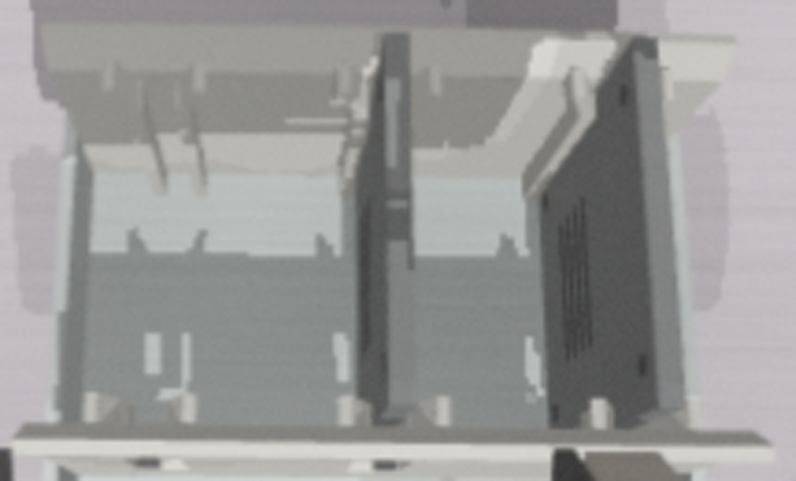

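The crop shows the empty right slot. Its front flares are at crop (110,75) and (198,75), and its back flares at (97,405) and (187,405). The matching mid flares are at (350,80)/(435,80) and (350,408)/(443,408).

Run:
```python
from h import *
np.set_printoptions(precision=4,suppress=True)
b=load("w3")
g=lambda p:np.array([185,105])+np.array(p)/3.7
print("front flares R,M",plane(b,g([[110,75],[198,75],[345,78],[435,78]]),.129),"back",plane(b,g([[97,405],[187,405],[350,408],[443,408]]),.19))
print("R front groove mid low rows",plane(b,g([[176,155]]),.09),"floor slot marks",plane(b,g([[170,350]]),.06))
s=np.load("s2.npz");s3=np.load("s3.npz")
a=np.radians(-17.5);u=np.array([np.cos(a),np.sin(a),0]);n=np.array([-u[1],u[0],0])
T=np.array([.547,.210,0])+.036*u;T[2]=.20
print((T-s3["p"])@s3["R"]*1000,T)
```

```text
front flares R,M [[ 0.4655 -0.1895  0.129 ]
 [ 0.4656 -0.1599  0.129 ]
 [ 0.4665 -0.1104  0.129 ]
 [ 0.4663 -0.0801  0.129 ]] back [[ 0.5604 -0.1883  0.19  ]
 [ 0.5603 -0.1606  0.19  ]
 [ 0.5611 -0.1106  0.19  ]
 [ 0.5611 -0.082   0.19  ]]
R front groove mid low rows [[ 0.4982 -0.1718  0.09  ]] floor slot marks [[ 0.5865 -0.1794  0.06  ]]
[-63.668  329.0698 162.8353] [0.5813 0.1992 0.2   ]
```

Emit:
apply_moves:
  commands:
    - [[87,-72,326,90,17.7],[87,-72,326,90,17.7],[87,-72,326,90,17.7],[87,-72,326,90,17.7],[87,-72,326,90,17.7],[87,-72,326,90,17.7],[87,-72,326,90,17.7],[87,-72,326,90,17.7],[87,-72,326,90,17.7]]

```text
clock: 4.9
tcp_pos: [0.5883, 0.1999, 0.2707]
orientation: [[-0.956, 0.295, -0.001], [0.295, 0.956, -0.001], [0.001, -0.001, -1.0]]
wrist_force: [0.3, -1.2, -0.5]
opening: 0.0874
grip_force: 0.0
```

Run:
```python
from plant import robot
from h import *
np.set_printoptions(precision=2,suppress=True)
c=robot.camera("wrist");np.savez("w4.npz",**c);s=robot.state();g=cv2.cvtColor(c["image"],cv2.COLOR_RGB2GRAY)
a=np.radians(-17.5);u=np.array([np.cos(a),np.sin(a),0])
print(((np.array([.547,.210,.140])+.045*u)-s["tcp_pos"])@s["orientation"]*1000,"yaw",np.degrees(np.arctan2(*-s["orientation"][[1,0],0])))
for q in (-.05,-.03,0): 
    X=np.array([.547,.21,.142])+q*u;p=proj(c,X)[0];y=int(round(p[1]));print(p);
    if 0<=y<384:x=int(p[0]);print(x-14,g[y,x-14:x+14])
```

```text
[ -2.07  -1.64 131.44] yaw -17.23577802283693
[258.97  87.82]
244 [173 172 172 173 172 172 174 173 174 170 154 128 118 116 117 118 115 118
 116 118 138 164 172 174 172 156 147 145]
[258.87 111.69]
244 [173 172 173 173 173 172 173 172 165 151 140 125 116 114 117 113 116 114
 118 124 144 156 151 146 143 146 146 145]
[258.72 145.87]
244 [143 144 144 144 145 144 143 145 146 145 131 110 103 101  98 101 101 100
 102 118 158 178 200 209 208 189 179 199]
```

Emit:
apply_moves:
  commands:
    - [[87,-2,-1.6,50,0],[87,-2,-1.6,100,0],[87,-2,-1.6,131,0],[87,-2,-1.6,131,0],[0,-2,-1.6,131,0],[0,-2,-1.6,131,0],[0,-2,-1.6,131,0],[0,-2,-1.6,131,0],[0,-2,-1.6,131,0],[0,-2,-1.6,131,0],[0,-2,-1.6,131,0],[0,-2,-1.6,131,0]]
  newtons: 40

```text
clock: 6.15
tcp_pos: [0.5906, 0.1955, 0.1405]
orientation: [[-0.954, 0.299, -0.0], [0.299, 0.954, -0.0], [0.0, -0.0, -1.0]]
wrist_force: [-0.3, -0.2, -0.2]
opening: 0.0287
grip_force: 0.0
```

Emit:
apply_moves:
  commands:
    - [[0,0,0,0,0],[0,0,0,0,0],[0,0,0,0,0],[0,0,0,0,0],[0,0,0,0,0]]

```text
clock: 6.65
tcp_pos: [0.5906, 0.1955, 0.1405]
orientation: [[-0.954, 0.299, 0.0], [0.299, 0.954, 0.0], [-0.0, 0.0, -1.0]]
wrist_force: [0.8, 0.2, -1.6]
opening: 0.0079
grip_force: 40.0
```

Gripped: opening 7.9 mm at 40 N. Lifting 170 mm.

Emit:
apply_moves:
  commands:
    - [[0,0,0,-20,0],[0,0,0,-50,0],[0,0,0,-90,0],[0,0,0,-130,0],[0,0,0,-170,0],[0,0,0,-170,0]]

```text
clock: 7.25
tcp_pos: [0.5926, 0.1961, 0.3169]
orientation: [[-0.954, 0.298, 0.008], [0.298, 0.954, 0.004], [-0.007, 0.006, -1.0]]
wrist_force: [0.3, 0.4, -2.5]
opening: 0.0074
grip_force: 40.0
```

```bash
cat > tilt.py <<'E'
# cover tilt and pose in tool axes, from the side camera: top-edge/face contour in the (known) plane of the cover
from plant import robot
from h import *
import sys
np.set_printoptions(precision=3,suppress=True)
n=sys.argv[1];s=robot.state()
for cam in ("side","scene"):
    c=robot.camera(cam);np.savez(f"{cam}_{n}.npz",**c)
    p=proj(c,s["tcp_pos"])[0];print(cam,"tcp px",p)
    im=c["image"][max(0,int(p[1])-60):int(p[1])+90,max(0,int(p[0])-75):int(p[0])+75,::-1]
    im=cv2.resize(im,(390,390*im.shape[0]//im.shape[1]),interpolation=cv2.INTER_CUBIC)
    L=im if cam=="side" else np.hstack([L[:min(len(L),len(im))],im[:min(len(L),len(im))]])
cv2.imwrite(f"pics/t_{n}.png",L);print(s["clock"],s["tcp_pos"],s["wrist_force"],s["moment"],s["grip_force"],s["opening"])
E
python3 tilt.py 1
```

```text
side tcp px [232.053 147.935]
scene tcp px [302.27  168.818]
7.25 [0.593 0.196 0.317] [ 0.312  0.409 -2.518] [-0.012 -0.227  0.006] 39.985172376036644 0.007375735654477069
```

Emit:
apply_moves:
  commands:
    - [[0,0,0,0,0],[0,0,0,0,0],[0,0,0,0,0]]
  newtons: 15

```text
clock: 7.65
tcp_pos: [0.5902, 0.1953, 0.3091]
orientation: [[-0.954, 0.299, -0.002], [0.299, 0.954, -0.001], [0.002, -0.002, -1.0]]
wrist_force: [-0.1, -0.5, -3.9]
opening: 0.0079
grip_force: 15.0
```

```bash
python3 tilt.py 2
```

```text
side tcp px [233.38  150.531]
scene tcp px [302.273 170.292]
7.65 [0.59  0.195 0.309] [-0.12  -0.457 -3.851] [-0.102 -0.2   -0.005] 14.997891057282686 0.00793234642883893
```

View pics/t_2.png

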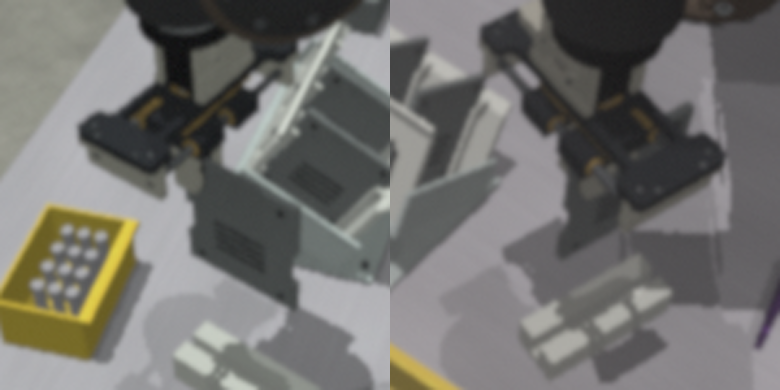

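The left half shows the side view. The cover hangs from the fingers near its far top corner, with its face at crop (245,240) and its bottom edge from (192,258) to (297,308), still close to upright. Next I'll measure the tilt numerically in the cover's plane.

```bash
cat > ang.py <<'E'
# tilt of held cover: side image sampled on the cover's plane (through TCP, normal tool y); fit its lower edge
from plant import robot
from h import *
import sys
np.set_printoptions(precision=3,suppress=True)
def meas(c,p,R,dbg=False):
    g=cv2.cvtColor(c["image"],cv2.COLOR_RGB2GRAY)
    ex=-R[:,0]*[1,1,0];ex/=np.linalg.norm(ex)
    U,V=np.meshgrid(np.arange(-140,60),np.arange(0,-200,-1))   # mm
    X=p+ (U.ravel()[:,None]*ex+V.ravel()[:,None]*[0,0,1])*1e-3
    q=proj(c,X).astype(np.float32).reshape(200,200,2)
    r=cv2.remap(g,q[...,0],q[...,1],cv2.INTER_LINEAR)
    m=((r>35)&(r<100)).astype(np.uint8);m=cv2.morphologyEx(m,cv2.MORPH_OPEN,np.ones((9,9)))
    m[:30]=0   # fingers
    n,l,st,ce=cv2.connectedComponentsWithStats(m);k=1+st[1:,4].argmax();m=(l==k).astype(np.uint8)
    cn=max(cv2.findContours(m,0,2)[0],key=cv2.contourArea);poly=cv2.approxPolyDP(cn,5,True)[:,0]*[1,-1]+[-140,0]
    print("poly",poly.tolist(),"area",st[k,4])
    cols=np.where(m.any(0))[0];low=200-1-m[::-1].argmax(0)
    if dbg: cv2.imwrite("r.png",r)
    return cols-140,-low[cols]
if __name__=="__main__":
    s=robot.state();c=robot.camera("side");np.savez("side_l.npz",**c)
    meas(c,s["tcp_pos"],s["orientation"]);print(s["clock"],s["tcp_pos"],s["moment"],s["wrist_force"])
E
python3 - <<'E'
from ang import *
s=robot.state();c=load("side_2");u,v=meas(c,s["tcp_pos"],s["orientation"],True);print(np.c_[u,v][::6].tolist())
r=cv2.imread("r.png",0);print(r[::12,::10])
E
```

```text
poly [[-110, -30], [-99, -79], [-106, -129], [13, -127], [6, -79], [13, -47], [2, -30]] area 11631
[[-110, -51], [-104, -129], [-98, -129], [-92, -129], [-86, -129], [-80, -129], [-74, -129], [-68, -129], [-62, -129], [-56, -129], [-50, -129], [-44, -129], [-38, -129], [-32, -129], [-26, -129], [-20, -129], [-14, -129], [-8, -129], [-2, -129], [4, -129], [10, -129]]
[[154 146 136 113  87  87  85  78  70  70  73  71  69  63  67  67  62  43
   44  43]
 [111 113 113  96  70  55  68  67  67  67  66  67  66  63  91  99  66  56
   46  45]
 [113 113 112  97  71  68  69  68  67  68  67  67  67  66  97 100  96  60
   35  53]
 [113 113 113  97  70  71  69  69  69  69  68  67  68  67  88 100 101 144
   81  38]
 [110 109 109  95  71  71  70  69  68  69  69  68  68  69  68  85 144 166
  126  87]
 [135 120 106 106  74  72  70  69  69  68  68  68  68  69  69 117 167 178
  129 100]
 [179 177 171 156  86  71  72  62  57  51  54  57  56  68  69 138 178 179
  161 104]
 [178 178 177 165  99  71  72  61  53  53  56  54  55  69  69 132 180 179
  179 169]
 [179 178 177 142  74  71  72  59  55  57  55  54  56  69  69  77 175 179
  180 179]
 [180 180 179 151  70  72  72  70  69  68  68  67  68  68  69  75 162 182
  177 180]
 [149 153 155 137  71  58  72  71  70  70  70  71  71  70  59  74 166 180
  179 178]
 [115 115 116 113 100 119 116 122 117 118 117 119 123 120 126 123 165 179
  181 177]
 [115 115 115 114 115 171 154 156 156 154 156 155 168 174 176 177 177 179
  180 178]
 [116 115 116 116 122 173 160 155 154 153 153 153 155 173 176 177 178 179
  179 180]
 [115 114 114 115 114 133 179 157 154 153 153 152 154 161 175 177 178 180
  180 179]
 [115 114 114 114 114 114 172 175 156 155 153 152 153 160 169 175 178 179
  179 179]
 [115 113 113 114 114 112 127 174 172 155 154 154 153 154 155 156 169 179
  180 180]]
```

Emit:
apply_moves:
  commands:
    - [[0,0,0,0,0],[0,0,0,0,0],[0,0,0,0,0]]
  newtons: 9

```text
clock: 8.05
tcp_pos: [0.5906, 0.1955, 0.3105]
orientation: [[-0.954, 0.299, 0.0], [0.299, 0.954, 0.0], [-0.0, 0.0, -1.0]]
wrist_force: [0.1, -0.5, -3.9]
opening: 0.0082
grip_force: 9.0
```

```bash
python3 ang.py
```

```text
poly [[-106, -30], [-98, -65], [-76, -99], [-76, -127], [-66, -153], [43, -121], [24, -74], [19, -39], [9, -40], [4, -30]] area 13012
8.05 [0.591 0.195 0.311] [-0.083 -0.237 -0.017] [ 0.115 -0.491 -3.877]
```

Emit:
apply_moves:
  commands:
    - [[0,0,0,0,0],[0,0,0,0,0]]
  newtons: 8

```text
clock: 8.3
tcp_pos: [0.5906, 0.1954, 0.3106]
orientation: [[-0.954, 0.299, -0.0], [0.299, 0.954, 0.0], [0.0, 0.0, -1.0]]
wrist_force: [0.6, -0.8, -3.1]
opening: 0.0077
grip_force: 8.0
```

```bash
python3 ang.py
```

```text
poly [[-105, -30], [-97, -66], [-74, -99], [-64, -154], [45, -121], [22, -63], [21, -40], [7, -39], [4, -30]] area 13066
8.3 [0.591 0.195 0.311] [-0.044 -0.094  0.059] [ 0.613 -0.781 -3.103]
```

Emit:
apply_moves:
  commands:
    - [[0,0,0,0,0],[0,0,0,0,0]]
  newtons: 6.5

```text
clock: 8.55
tcp_pos: [0.5906, 0.1954, 0.3105]
orientation: [[-0.954, 0.299, -0.0], [0.299, 0.954, -0.0], [0.0, -0.0, -1.0]]
wrist_force: [0.6, -0.6, -3.8]
opening: 0.0082
grip_force: 6.5
```

```bash
python3 ang.py
```

```text
poly [[-104, -31], [-96, -66], [-71, -101], [-58, -156], [49, -119], [21, -40], [6, -38], [2, -30]] area 13255
8.55 [0.591 0.195 0.311] [-0.082 -0.063 -0.017] [ 0.609 -0.586 -3.79 ]
```

Emit:
apply_moves:
  commands:
    - [[0,0,0,0,0],[0,0,0,0,0]]
  newtons: 5

```text
clock: 8.8
tcp_pos: [0.5906, 0.1955, 0.3106]
orientation: [[-0.954, 0.299, -0.0], [0.299, 0.954, 0.0], [0.0, 0.0, -1.0]]
wrist_force: [-0.4, 0.1, -3.8]
opening: 0.0076
grip_force: 5.0
```

```bash
python3 ang.py
```

```text
poly [[-99, -43], [-92, -68], [-55, -113], [-37, -164], [59, -115], [59, -98], [32, -61], [27, -39], [12, -39], [2, -30], [-74, -30]] area 13586
8.8 [0.591 0.195 0.311] [-0.084 -0.086  0.03 ] [-0.423  0.107 -3.834]
```

```bash
sed -i 's/np.arange(-140,60)/np.arange(-120,80)/; s/+\[-140,0\]/+[-120,0]/; s/cols-140/cols-120/' ang.py
cat >> ang.py <<'E'
    u,v=meas(c,s["tcp_pos"],s["orientation"])
    k=(u>u[v.argmin()]+12)&(u<u[v.argmin()]+85)
    a,b=np.polyfit(u[k],v[k],1);t=np.arctan(a);d=np.cos(t)*(-6-b)
    print("tilt",np.degrees(t),"grasp above bottom edge mm",d,"rms",np.std(v[k]-a*u[k]-b))
E
```

```text
(no output)
```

Emit:
apply_moves:
  commands:
    - [[0,0,0,0,0],[0,0,0,0,0]]
  newtons: 4.7

```text
clock: 9.05
tcp_pos: [0.5906, 0.1955, 0.3105]
orientation: [[-0.954, 0.299, -0.0], [0.299, 0.954, -0.0], [0.0, -0.0, -1.0]]
wrist_force: [-0.4, 0.3, -3.5]
opening: 0.008
grip_force: 4.7
```

```bash
python3 ang.py
```

```text
poly [[-97, -47], [-91, -69], [-50, -117], [-30, -165], [66, -111], [47, -66], [33, -57], [30, -39], [9, -39], [2, -30], [-69, -30]] area 13848
9.05 [0.591 0.195 0.311] [-0.009 -0.115 -0.022] [-0.442  0.293 -3.54 ]
poly [[-97, -47], [-91, -69], [-50, -117], [-30, -165], [66, -111], [47, -66], [33, -57], [30, -39], [9, -39], [2, -30], [-69, -30]] area 13848
tilt 31.70797980036742 grasp above bottom edge mm 123.33237691932106 rms 0.4757504239130704
```

Emit:
apply_moves:
  commands:
    - [[0,0,0,0,0],[0,0,0,0,0]]
  newtons: 60

```text
clock: 9.3
tcp_pos: [0.5906, 0.1955, 0.3106]
orientation: [[-0.954, 0.299, -0.0], [0.299, 0.954, -0.0], [0.0, -0.0, -1.0]]
wrist_force: [0.6, -0.4, -3.2]
opening: 0.0076
grip_force: 60.0
```

```bash
python3 ang.py | tail -1
python3 - <<'E'
from ang import *
s=robot.state();c=load("side_l");u,v=meas(c,s["tcp_pos"],s["orientation"],True)
for lo,hi in((-25,30),(0,60),(-20,60)):
    k=(u>lo)&(u<hi);print(np.degrees(np.arctan(np.polyfit(u[k],v[k],1)[0])))
r=cv2.imread("r.png",0);m=((r>35)&(r<95));m[:30]=0
# left (front) side edge: lower part
pts=np.array([(np.where(m[y])[0][0]-120,-y) for y in range(70,160,6)]);print(pts.tolist())
print(s["opening"],s["grip_force"])
E
```

```text
tilt 31.724645122164667 grasp above bottom edge mm 123.28109321178621 rms 0.5133119586208541
poly [[-97, -47], [-91, -69], [-50, -117], [-30, -165], [66, -111], [47, -66], [33, -57], [29, -38], [12, -39], [2, -30], [-69, -30]] area 13861
31.933280957045785
31.78875248843594
31.705527236850905
[[-89, -70], [-83, -76], [-79, -82], [-75, -88], [-71, -94], [-68, -100], [-58, -106], [-53, -112], [-49, -118], [-47, -124], [-46, -130], [-46, -136], [-43, -142], [-40, -148], [-37, -154]]
0.007992871759516282 60.00002101063728
```

Emit:
apply_moves:
  commands:
    - [[0,0,0,-30,0],[0,0,0,-65,0],[0,3,-30,-87,-2],[0,7,-70,-87,-4],[0,11,-115,-87,-6],[0,16,-160,-87,-8],[0,20,-205,-87,-10],[0,25,-250,-87,-12],[0,29,-295,-87,-14],[0,34,-340,-87,-16],[0,37,-380,-87,-17],[0,39,-400,-87,-17]]

```text
clock: 10.55
tcp_pos: [0.4323, -0.1769, 0.3982]
orientation: [[-1.0, 0.008, 0.001], [0.008, 1.0, -0.0], [-0.001, -0.0, -1.0]]
wrist_force: [0.0, 0.1, -2.0]
opening: 0.0078
grip_force: 60.0
```

Emit:
apply_moves:
  commands:
    - [[0,0,0,0,0],[0,0,0,0,0]]

```text
clock: 10.75
tcp_pos: [0.4336, -0.1749, 0.3978]
orientation: [[-1.0, 0.008, 0.001], [0.008, 1.0, 0.0], [-0.001, 0.0, -1.0]]
wrist_force: [0.6, -0.1, -3.1]
opening: 0.0077
grip_force: 60.0
```

```bash
python3 - <<'E'
from ang import *
s=robot.state();R=s["orientation"];print(R.round(3).tolist())
h=np.array([.5486,-.1748,.198])
d=np.array([-.5,0,.866])
for k in (.18,.13,.118,.06,0): print(k,(h+k*d-s["tcp_pos"])@R*1000)
E
python3 tilt.py 3; python3 ang.py
```

```text
[[-1.0, 0.008, 0.001], [0.008, 1.0, 0.0], [-0.001, 0.0, -1.0]]
0.18 [-24.971   0.326  43.898]
0.13 [-49.942   0.522  87.215]
0.118 [-55.936   0.569  97.611]
0.06 [-84.902   0.796 147.857]
0 [-114.867    1.03   199.837]
side tcp px [342.538  43.312]
scene tcp px [216.739  26.323]
10.75 [ 0.434 -0.175  0.398] [ 0.607 -0.083 -3.084] [ 0.07  -0.086 -0.058] 60.00014394521713 0.00765741634603535
poly [[-93, -52], [-71, -100], [-47, -124], [-33, -163], [62, -113], [70, -117], [68, -136], [79, -159], [74, -100], [43, -75], [26, -30], [-59, -30]] area 14348
10.85 [ 0.434 -0.174  0.398] [ 0.002 -0.083 -0.041] [-0.128  0.274 -3.173]
poly [[-93, -52], [-71, -100], [-47, -124], [-33, -163], [62, -113], [70, -117], [68, -136], [79, -159], [74, -100], [43, -75], [26, -30], [-59, -30]] area 14348
tilt 30.429338920476116 grasp above bottom edge mm 123.73975939990225 rms 0.3302060797071887
```

View pics/t_3.png

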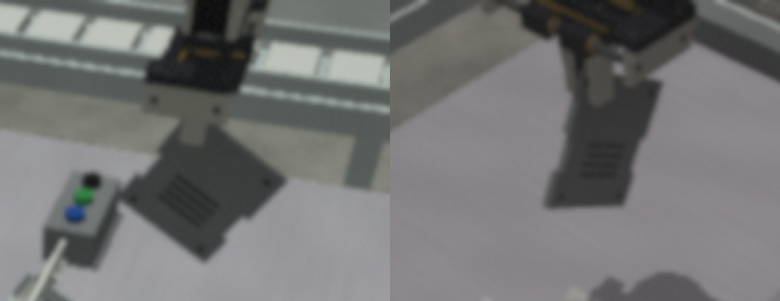

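The left half shows the side view: the cover hangs tilted about 30° below the gripper, its lowest corner at (205,260) and the rack just out of the crop. The measured tilt is 30.4°. Now I feed it along the slot line to the mouth.

Emit:
apply_moves:
  commands:
    - [[0,-12,0.3,21,0],[0,-25,0.3,44,0],[0,-37,0.4,64,0],[0,-46,0.5,80,0],[0,-54,0.6,94,0],[0,-54,0.6,94,0]]

```text
clock: 11.5
tcp_pos: [0.488, -0.1733, 0.3011]
orientation: [[-1.0, 0.005, -0.004], [0.005, 1.0, 0.001], [0.004, 0.0, -1.0]]
wrist_force: [-0.9, -0.5, -2.4]
opening: 0.0074
grip_force: 60.0
```

Run:
```python
from ang import *
s=robot.state();R=s["orientation"];p=s["tcp_pos"]
h=np.array([.5486,-.1748,.198]);d=np.array([-.5,0,.866])
print(p,s["wrist_force"],"s",(p-h)@d,"off",(p-h)-d*((p-h)@d))
# wrist view: free slot guides vs cover
c=robot.camera("wrist");np.savez("w5.npz",**c);cv2.imwrite("pics/w5.png",cv2.resize(c["image"][60:320,150:400,::-1],(750,780))[:600])
a=robot.camera("scene");b=robot.camera("side");np.savez("sc5.npz",**a);np.savez("sd5.npz",**b)
```

```text
[ 0.488 -0.173  0.301] [-0.866 -0.501 -2.406] s 0.11959972760687242 off [-0.001  0.002 -0.   ]
```

View pics/w5.png

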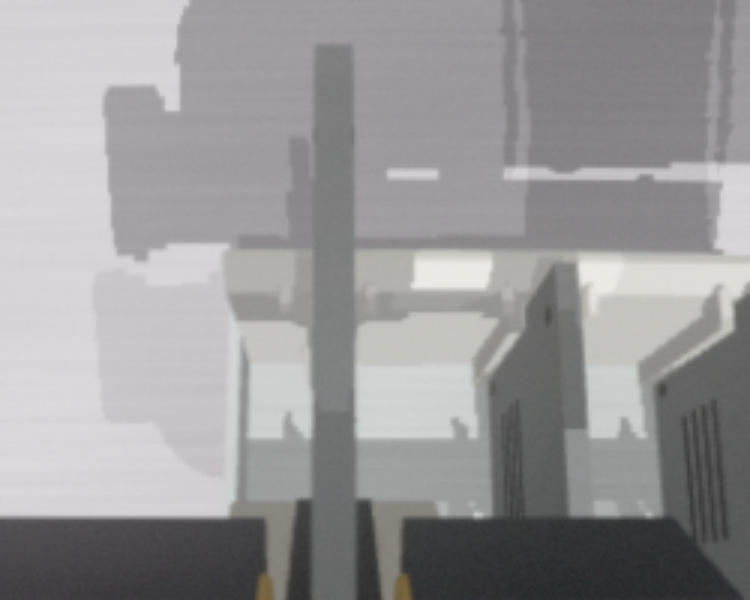

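The wrist view shows the cover edge-on at x≈334, between the right slot's front flares at (288,300) and (370,300). It is centred in the free slot to about 1 mm. Feeding in slowly.

Emit:
apply_moves:
  commands:
    - [[0,-4,-0.3,7,0],[0,-8,-0.5,14,0],[0,-12,-0.5,21,0],[0,-16,-0.5,28,0],[0,-16,-0.5,28,0]]
  newtons: 30

```text
clock: 12.15
tcp_pos: [0.5038, -0.1749, 0.274]
orientation: [[-1.0, 0.007, -0.002], [0.007, 1.0, 0.0], [0.002, 0.0, -1.0]]
wrist_force: [-0.5, -0.5, -2.9]
opening: 0.0079
grip_force: 30.0
```

```bash
cat > st.py <<'E'
from ang import *
s=robot.state();R=s["orientation"];p=s["tcp_pos"]
h=np.array([.5486,-.1748,.198]);d=np.array([-.5,0,.866]);f=s["wrist_force"]
print(s["clock"],p,"F",f,"along",f@d,"across",f@[.866,0,.5],"M",s["moment"],"s",(p-h)@d,"off",(p-h)-d*((p-h)@d),s["grip_force"],s["opening"])
E
python3 st.py; python3 ang.py|tail -2
```

```text
12.15 [ 0.504 -0.175  0.274] F [-0.518 -0.535 -2.876] along -2.231555801632605 across -1.8859928835177682 M [-0.043 -0.073  0.004] s 0.08824996914596842 off [-0.001 -0.    -0.   ] 29.99992400407791 0.007850377778862654
poly [[76, -38], [-54, -30], [-91, -52], [-93, -62], [-70, -101], [-55, -111], [-50, -145], [-32, -160], [-32, -169], [-19, -169], [-5, -152], [59, -115], [62, -87], [53, -53], [59, -49], [79, -77]] area 15313
tilt 31.837145577124726 grasp above bottom edge mm 122.95665458705534 rms 1.395681585364321
```

Emit:
apply_moves:
  commands:
    - [[0,-4,0,7,0],[0,-8,0,14,0],[0,-12,0,21,0],[0,-15,0,26,0],[0,-15,0,26,0]]
  newtons: 30

```text
clock: 12.7
tcp_pos: [0.5183, -0.175, 0.2479]
orientation: [[-1.0, 0.007, -0.003], [0.007, 1.0, 0.0], [0.003, 0.0, -1.0]]
wrist_force: [-0.0, -1.2, -10.5]
opening: 0.0078
grip_force: 30.0
```

```bash
python3 st.py
```

```text
12.7 [ 0.518 -0.175  0.248] F [ -0.003  -1.189 -10.52 ] along -9.10887757483936 across -5.263002765739588 M [-0.419  0.331  0.009] s 0.058402954673423685 off [-0.001 -0.    -0.001] 30.00222109258175 0.007810581956125582
```

Emit:
apply_moves:
  commands:
    - [[0,0,0,0,0],[0,0,0,0,0]]

```text
clock: 12.9
tcp_pos: [0.518, -0.175, 0.2488]
orientation: [[-1.0, 0.007, -0.002], [0.007, 1.0, 0.0], [0.002, 0.0, -1.0]]
wrist_force: [-3.2, -0.1, -7.2]
opening: 0.0076
grip_force: 30.0
```

```bash
python3 st.py
python3 - <<'E'
from h import *
from plant import robot
for n in ("scene","side"):
    c=robot.camera(n);np.savez(f"{n}6.npz",**c)
E
```

```text
12.9 [ 0.518 -0.175  0.249] F [-3.18  -0.137 -7.154] along -4.604922734909013 across -6.331026993660142 M [-0.045  1.55   0.002] s 0.059258711021448765 off [-0.001 -0.    -0.001] 30.00012807548046 0.007551027624441618
```

Emit:
apply_moves:
  commands:
    - [[0,1,0,0.6,0],[0,1,0,0.6,0],[0,1,0,0.6,0]]
  newtons: 20

```text
clock: 13.3
tcp_pos: [0.5181, -0.1751, 0.2495]
orientation: [[-1.0, 0.007, 0.001], [0.007, 1.0, -0.0], [-0.001, -0.0, -1.0]]
wrist_force: [-1.4, 0.3, -4.3]
opening: 0.0079
grip_force: 20.0
```

```bash
python3 st.py
```

```text
13.3 [ 0.518 -0.175  0.249] F [-1.416  0.293 -4.344] along -3.054255959235259 across -3.39803324432806 M [ 0.079  0.789 -0.018] s 0.05980752728970242 off [-0.001 -0.    -0.   ] 20.000088661909103 0.007921288451510276
```

Emit:
apply_moves:
  commands:
    - [[0,-1.5,0,2.6,0],[0,-3,0,5.2,0],[0,-4.5,0,7.8,0],[0,-6,0,10.4,0],[0,-6,0,10.4,0],[0,-6,0,10.4,0]]
  newtons: 30

```text
clock: 13.9
tcp_pos: [0.5247, -0.1757, 0.2402]
orientation: [[-1.0, 0.006, 0.003], [0.006, 1.0, -0.001], [-0.003, -0.001, -1.0]]
wrist_force: [-2.6, 0.0, 5.7]
opening: 0.0077
grip_force: 30.0
```

```bash
python3 st.py
```

```text
13.9 [ 0.525 -0.176  0.24 ] F [-2.564  0.04   5.724] along 6.239100506853637 across 0.6411366807918975 M [-0.166  1.708 -0.027] s 0.0485161020274062 off [ 0.    -0.001  0.   ] 30.000283420085907 0.007703916939311703
```

Emit:
apply_moves:
  commands:
    - [[0,-1.5,0,2.6,0],[0,-3,0,5.2,0],[0,-4.5,0,7.8,0],[0,-6,0,10.4,0],[0,-7.5,0,13,0],[0,-7.5,0,13,0]]
  newtons: 45

```text
clock: 14.5
tcp_pos: [0.5324, -0.1757, 0.2272]
orientation: [[-1.0, 0.006, 0.003], [0.006, 1.0, -0.001], [-0.003, -0.001, -1.0]]
wrist_force: [-2.9, -1.1, 4.2]
opening: 0.0078
grip_force: 45.0
```

```bash
python3 st.py
python3 - <<'E'
from ang import *
s=robot.state();c=robot.camera("wrist");np.savez("w7.npz",**c)
p=proj(c,s["tcp_pos"]);print(p); print(cv2.cvtColor(c["image"],7)[100:200:10,250:274])
E
```

```text
14.5 [ 0.532 -0.176  0.227] F [-2.905 -1.136  4.246] along 5.129786320040656 across -0.3926647559483638 M [-0.277  1.486 -0.051] s 0.03337190309983662 off [ 0.    -0.001  0.   ] 45.001705661416054 0.007835533547209932
[[261.766 262.126]]
[[173 163 158 154 135 122 125 125 128 128 124 125 125 125 125 128 126 122
  160 173 174 173 172 174]
 [175 163 155 154 139 127 126 125 124 125 124 126 127 125 125 125 125 130
  163 176 177 175 176 176]
 [159 150 148 146 135 126 124 125 124 127 125 125 125 126 125 124 126 130
  148 156 156 156 156 158]
 [160 153 151 153 140 127 126 126 125 126 126 125 125 125 124 124 125 130
  148 167 164 158 156 157]
 [144 146 146 145 133 126 125 124 126 126 125 126 124 125 125 124 123 128
  146 156 158 156 158 157]
 [144 146 145 143 134 127 128 127 125 127 126 128 126 127 126 126 127 128
  144 156 157 160 156 159]
 [154 150 144 141 130 126 126 125 127 128 127 128 124 126 125 125 126 127
  136 146 146 149 154 157]
 [205 203 177 152 136 126 126 125 124 124 126 127 127 127 125 125 126 127
  141 152 156 156 153 157]
 [206 204 180 153 136 127 128 127 127 128 126 129 129 127 125 128 129 135
  175 199 206 206 205 207]
 [160 170 173 166 143 128 125 125 126 127 125 126 125 127 127 117 114 115
  138 155 160 170 176 177]]
```

Emit:
apply_moves:
  commands:
    - [[0,-2,0,3.5,0],[0,-4,0,7,0],[0,-6,0,10.4,0],[0,-8,0,13.9,0],[0,-10,0,17.3,0],[0,-10,0,17.3,0]]

```text
clock: 15.15
tcp_pos: [0.5423, -0.1757, 0.2095]
orientation: [[-1.0, 0.006, 0.002], [0.006, 1.0, -0.001], [-0.002, -0.001, -1.0]]
wrist_force: [-2.7, -1.1, 3.8]
opening: 0.0074
grip_force: 45.0
```

```bash
python3 st.py
python3 - <<'E'
from ang import *
c=robot.camera("wrist");np.savez("w8.npz",**c)
for n in("w5","w7","w8"):
    g=cv2.cvtColor(load(n)["image"],7).astype(int); print(n,g[55:110:2,261])
E
```

```text
15.15 [ 0.542 -0.176  0.21 ] F [-2.685 -1.095  3.776] along 4.612608927131712 across -0.4369854706432377 M [-0.435  1.343 -0.045] s 0.013121463050430573 off [ 0.    -0.001  0.   ] 45.002731159329414 0.007407260392151321
w5 [156 158 156 158 157 157 156 156 157 156 133 126 127 127 127 127 127 125
 125 125 125 126 125 124 123 122 123 125]
w7 [158 157 160 160 157 161 156 156 148 129 128 126 126 126 125 125 124 125
 126 124 126 126 125 125 125 126 124 125]
w8 [157 160 158 158 158 158 156 158 152 130 129 129 129 127 126 126 124 126
 125 128 127 125 127 127 124 124 125 125]
```

Emit:
apply_moves:
  commands:
    - [[0,-1.5,0,2.6,0],[0,-3,0,5.2,0],[0,-4.5,0,7.8,0],[0,-5,0,8.7,0],[0,-5,0,8.7,0]]

```text
clock: 15.7
tcp_pos: [0.5473, -0.1751, 0.1995]
orientation: [[-1.0, 0.007, 0.002], [0.007, 1.0, 0.0], [-0.002, 0.0, -1.0]]
wrist_force: [1.9, 0.1, -3.1]
opening: 0.0076
grip_force: 45.0
```

```bash
python3 st.py
```

```text
15.7 [ 0.547 -0.175  0.199] F [ 1.889  0.054 -3.087] along -3.618033562350473 across 0.09218974669695235 M [-0.095 -0.824 -0.056] s 0.0019258022030053045 off [-0. -0. -0.] 45.00020071864128 0.007595304059827363
```

The force has reversed, so the clip has snapped in and is drawing the cover down. Pressing the last bit.

Emit:
apply_moves:
  commands:
    - [[0,-0.5,0,0.9,0],[0,-1,0,1.7,0],[0,-1.5,0,2.6,0],[0,-1.5,0,2.6,0]]

```text
clock: 16.1
tcp_pos: [0.5474, -0.1756, 0.1992]
orientation: [[-1.0, 0.006, 0.0], [0.006, 1.0, -0.001], [-0.0, -0.001, -1.0]]
wrist_force: [-8.7, 2.1, 16.2]
opening: 0.0076
grip_force: 45.0
```

```bash
python3 st.py
```

```text
16.1 [ 0.547 -0.176  0.199] F [-8.686  2.092 16.151] along 18.32979618384849 across 0.5531922651806438 M [1.125 3.114 0.07 ] s 0.0016921897953991127 off [-0.    -0.001 -0.   ] 45.0233419239521 0.007608669577407382
```

The cover stands on the floor: it took 21 N without moving further. Relaxing, releasing and retreating upwards.

Emit:
apply_moves:
  commands:
    - [[0,0.8,0,-1.5,0],[0,0.8,0,-1.5,0],[30,0.8,0,-1.5,0],[30,0.8,0,-1.5,0],[30,0.8,0,-1.5,0],[30,0.8,0,-1.5,0],[30,0.8,0,-1.5,0]]

```text
clock: 16.8
tcp_pos: [0.547, -0.1752, 0.1982]
orientation: [[-1.0, 0.007, -0.0], [0.007, 1.0, 0.0], [0.0, 0.0, -1.0]]
wrist_force: [-0.2, -0.6, -0.6]
opening: 0.0297
grip_force: 0.0
```

Emit:
apply_moves:
  commands:
    - [[30,0,0,-10,0],[30,0,0,-30,0],[30,0,0,-60,0],[30,0,0,-100,0],[30,0,0,-140,0],[30,0,0,-163,0],[30,0,0,-163,0],[30,0,0,-163,0]]

```text
clock: 17.6
tcp_pos: [0.547, -0.1752, 0.3623]
orientation: [[-1.0, 0.007, 0.002], [0.007, 1.0, 0.0], [-0.002, 0.0, -1.0]]
wrist_force: [-0.6, 0.5, -0.2]
opening: 0.03
grip_force: 0.0
```

Run:
```python
from ang import *
s=robot.state();print(s["clock"],s["tcp_pos"],s["wrist_force"],s["opening"])
c=robot.camera("wrist");np.savez("w9.npz",**c);robot.camera
side=robot.camera("side");np.savez("sd9.npz",**side)
a=cv2.resize(c["image"][90:250,170:400,::-1],(575,400),interpolation=cv2.INTER_CUBIC)
m=np.zeros((400,800,3),np.uint8);m[:,:575]=a
b=side["image"][90:200,235:335,::-1];m[:248,575:]=cv2.resize(b,(225,248),interpolation=cv2.INTER_CUBIC)
cv2.imwrite("pics/fin.png",m)
```

```text
17.6 [ 0.547 -0.175  0.362] [-0.551  0.46  -0.166] 0.03004298677450765
```

The picture budget is used up, so I check numerically: the new cover's front top corner should line up with those of the parked covers.

Run:
```python
from ang import *
np.set_printoptions(linewidth=200)
c=load("w9");g=cv2.cvtColor(c["image"],7).astype(int)
for y,x in((-.1748,.4532),(-.0955,.4537),(-.0137,.4543)):
    p=proj(c,[x,y,.1446])[0];k=proj(c,[x+.052,y,.1746])[0];print(p,k)
    i,j=p.round().astype(int);print("rows",j-10,g[j-10:j+12,i-1:i+2].mean(1).astype(int))
    i,j=k.round().astype(int);print("cols mid",i-14,g[j,i-14:i+14])
```

```text
[261.054  90.392] [261.373 138.686]
rows 80 [159 160 160 161 158 157 156 139 130 128 128 129 127 127 126 126 127 126 126 127 127 127]
cols mid 247 [223 223 223 222 222 213 204 195 171 150 136 128 126 128 129 126 129 140 156 164 167 175 177 177 178 184 183 185]
[329.573  90.752] [333.186 138.884]
rows 81 [132 133 131 131 132 131 129 126 126 125 125 124 122 122 122 123 123 121 123 124 124 124]
cols mid 319 [100  99  98  98  98  96  96  97  95  97 102 120 121 124 123 121 125 144 186 201 203 203 203 203 204 203 204 203]
[398.618  91.989] [405.404 139.611]
rows 82 [158 160 158 155 155 157 156 144 115 110 109 108 107 106 105 104 106 106 106 107 107 108]
cols mid 391 [ 95  90  91  91  94  92  91  91  94 109 142 146 146 145 145 149 172 200 210 211 211 211 212 212 211 211 211 211]
```

```bash
python3 -c "
from plant import robot
print(robot.sign_off())"
```

```text
the job is handed in; nothing more can be done
None
```

The cover is parked in the free right slot and let go: it took about 21 N on the floor, the reversed slot force showed the clip snapping in, and its top corner lines up with the parked left cover's to about 1 mm (no picture of the final state, as the ten views were used).

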